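Hang the yellow eye link on the green slanted peg

TASK

Pick up the steel eye link with the yellow-painted end and hang it by its eye on the green slanted peg, slid down to the peg's collar, then let go. Leave the link with the blue end where it lies.

Things in the scene. Friction and masses are not known exactly. Their poses are not given: they have to be found in the camera images.
- yellow_grip (a point): Grip point on the bar of a flat steel eye link, half-way up its 12 mm thickness; 0.2 to 0.4 kg, lying flat on the table. x runs along the bar to the eye, y across its 36 mm width, z up. Yellow paint covers the bar from its end, 40 mm behind this point, to 11 mm ahead. The eye's centre is 78 mm along +x (link 148 mm long), the balance point about 30 mm along +x.
- yellow_eye (a point): Centre of the yellow link's eye, half-way up its thickness; same axes as yellow_grip. The eye is a ring of 60 mm outer and 38 mm inner diameter, 12 mm thick, its hole along z.
- green_peg: Green peg, 14 mm thick, 75 mm long, round tip, fixed, slanting up at 50 deg towards the robot's side. Origin: its root, centre of the face of a 56 mm collar, 130 mm above the table. z: root to tip; x: up the collar's face, away from the robot; y level. A link held with its axes along these has its hole along the peg. Free space before the collar. A like grey peg, already loaded, is not meant.
- blue_grip (a point): The same point of a second link of the same shape, its end painted blue, lying flat on the table; to be left alone.
Mind the look-alikes: they are no part of the job. Leave any orange look-alike of the part that bears yellow_grip alone. What is shaped like the part that bears green_peg but orange is not meant.

How it is judged:
By the outcome, as a careful person would: the job done as asked, in the order asked, and still so for the second after the job is handed in, with the robot touching nothing.
It also fails if it takes over 38 s, if anything falls off the work surface, if the arm or the gripper's body presses on something with over 40 N, if the wrist force passes 120 N, or if a joint passes its speed limit or range.

ROBOT

A 6-joint arm with a two-finger parallel gripper is mounted at the origin on the work surface. World frame = base frame: x ahead of the robot, y to its left, z up, the work surface at z = 0. Lengths are in mm, angles in rad, forces in N, time in s.
With the tool pointing down it reaches from about 400 to 925 mm from the base axis. Payload 12.5 kg.
Tool frame: the origin (TCP) lies on the centre line of the jaws, within the pads' length; the fingertips stand 17 mm ahead of it and the grasp point (between the pads) lies 2 mm behind it; z points along the fingers, y is the line along which they close (so a half turn about z gives the same grasp; the last joint's range is limited). The gripper opens to 95 mm and grips with 3 to 60 N. Pads are 20 mm wide; open, the fingers measure 119 mm over their backs; the gripper's body (75 mm by 180 mm) begins 59 mm behind the grasp point.
Start: joints at [-1.38, 0.491, 1.559, -0, 1.092, -0.106], TCP at [182.811, -597.683, 231.661] pointing down, gripper open.
Joint ranges: [-3.1, 3.1], [-0.84, 2.19], [0.05, 2.79], [-1.13, 4.28], [0.06, 2.93], [-2.69, 2.69]. Speed limits (rad/s): [2.22, 2.22, 2.79, 3.14, 3.14, 3.14].

INTERFACE

Orientations are given as [roll, pitch, yaw] about the fixed x, y, z axes, in that order (R = Rz(yaw) Ry(pitch) Rx(roll)).
In Python, from cell import env gives the robot as it stands.
- The arm moves only by the tool drive_tool, never from a script. Its argument "deltas" is text: rows parted by semicolons, each of 4 numbers parted by spaces: the shift along the world's x, y, z normalised to -1 to 1, where 1 is 100 mm, then the turn about the world's z normalised to -1 to 1, where 1 is 180 degrees. A call has 1 to 10 rows; each row shifts and turns the commanded pose from where the row before left it; what a row does not reach is not made up. A row lasts 1/12 s, in which the tool goes at most 41.7 mm and 7.16 degrees, less where a joint would pass 70% of its speed; a pose out of reach is approached as far as the arm can. A call with a number of a shift or a turn outside -1 to 1 is refused whole. A call with a gripper value outside its range is refused whole. "gripper" is the closure, from 0 (fully open) to 1 (shut), set as the call begins (left out, the last holds). The fingers move at their own pace and stop on an object; the grip force is fixed at half the most. Time passes only in rows, so rows that do not move let the fingers close. It gives the time, the measured TCP pose, the force, the opening and the grip force at its end, in the units of the state.
- env.state(): the state, without advancing time (a new reading comes with each control period).
- env.read_camera(name): name is "scene" or "top" or "wrist"; returns (picture, depth): 400x640x3 uint8, red, green, blue; 400x640 float32, mm along the optical axis (not along the pixel's ray), 0 where there is no reading.
- env.camera_params(name): a dict with "mtx" (3x3 intrinsics, pixels), "camera_from_world" (4x4, takes a point from world to camera coordinates); the wrist camera has in their place "mount" (4x4, takes a point from camera to tool coordinates, whose origin is the TCP and whose axes are the flange's). Camera axes: x right, y down, z forward; pixel columns grow to the right and rows downward; lengths in mm; the calibration is good to about 2 mm. A picture is of the moment at which its call begins: read the wrist's pose just before it. camera_params takes no time and is no camera call.
- env.job_done(): hands the job in; it is judged then, once.
The state is a dict: "t": time; "joints": joint angles; "qvel": joint speeds; "tau": joint torques, N m; "eef_pos": TCP position; "tcp_rot": TCP orientation; "ft_force": force on the tool from outside, world axes, zero at the start; "moment": the same for the moment, N m; "opening": opening from 0.0 (shut) to 1.0 (fully open); "grip_force": force on a finger pad.
Only numpy, scipy, OpenCV 4.12 (cv2) and the standard library are available. Lean on these libraries where they do the work, as an engineer would, in place of code of your own. Each camera call takes 0.05 s, during which the arm holds its last target. There are 200 camera calls.

## Working session

There is one attempt and no reset: what is moved stays moved. The work goes in short steps, Python scripts to look and compute and a tool call to move; the robot and the scene stay as the last step left them, time stands still between calls to the robot, and variables do not carry over. Pictures are saved under pics/ and viewed, at most 10 in all, crops included, and the job is handed in when it is done.

Besides the shell and the picture viewer there is one more tool, called after ">>>" in YAML: its name, and indented under it one key for each argument. drive_tool: Moves the arm, as the interface text tells. Its arguments: {"type":"object","properties":{"deltas":{"type":"string"},"gripper":{"type":"number"}},"required":["deltas"]}

```bash
mkdir -p pics; ls; cat > h.py <<'E'
import numpy as np, cv2
from cell import env
def grab(n):
    p=env.camera_params(n); s=env.state(); im,d=env.read_camera(n)
    K=np.array(p["mtx"])
    if n=="wrist":
        from scipy.spatial.transform import Rotation as R
        T=np.eye(4); T[:3,:3]=R.from_euler('xyz',s["tcp_rot"]).as_matrix(); T[:3,3]=s["eef_pos"]; W=T@np.array(p["mount"])
    else: W=np.linalg.inv(np.array(p["camera_from_world"]))
    return im,d,K,W
def pts(d,K,W):
    v,u=np.indices(d.shape); r=np.stack([(u-K[0,2])/K[0,0]*d,(v-K[1,2])/K[1,1]*d,d],-1)
    return r@W[:3,:3].T+W[:3,3]
E
python3 - <<'E'
from h import *
for n in("scene","top"):
    im,d,K,W=grab(n); np.savez(f"{n}.npz",im=im,d=d,K=K,W=W)
    cv2.imwrite(f"pics/{n}.png",im[...,::-1]); print(n,W.round(2).tolist(),K.tolist())
print(env.state())
E
```

```text
pics
scene [[-0.53, 0.65, -0.54, 1209.85], [0.85, 0.39, -0.35, 413.52], [-0.02, -0.65, -0.76, 1084.89], [0.0, 0.0, 0.0, 1.0]] [[446.01673297394404, 0.0, 324.2160120331348], [0.0, 446.01673297394404, 210.3445908967126], [0.0, 0.0, 1.0]]
top [[0.01, -1.0, 0.05, 448.53], [-1.0, -0.01, -0.02, -15.98], [0.02, -0.05, -1.0, 1119.48], [0.0, 0.0, 0.0, 1.0]] [[416.70802517144233, 0.0, 317.6351216600913], [0.0, 416.70802517144233, 202.9146433896509], [0.0, 0.0, 1.0]]
{'t': 0.1, 'joints': array([-1.37958163e+00,  4.91508228e-01,  1.55941729e+00,  2.96236609e-06,
        1.09169114e+00, -1.05597307e-01]), 'qvel': array([ 0.00011712, -0.00012828, -0.0007187 , -0.00088803,  0.00027565,
        0.00039427]), 'tau': array([ 1.92971187e-03, -6.13621545e+01, -2.58606184e+01,  6.93400903e-02,
        4.70104243e-02, -5.90154127e-05]), 'eef_pos': array([ 182.77969492, -597.45725244,  231.10470157]), 'tcp_rot': array([-3.14057463e+00, -1.10544112e-04,  2.96810579e-01]), 'ft_force': array([-0.62886249, -0.15580433, -0.30024741]), 'moment': array([ 0.00200108, -0.00293631,  0.023314  ]), 'grip_force': 0.0, 'opening': 0.9976539890579873}
```

View pics/scene.png

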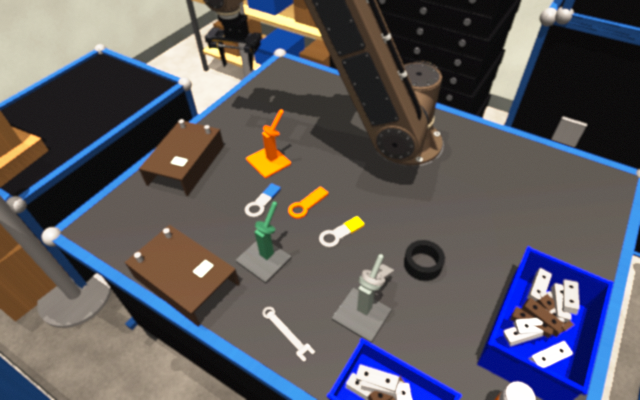

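View pics/top.png

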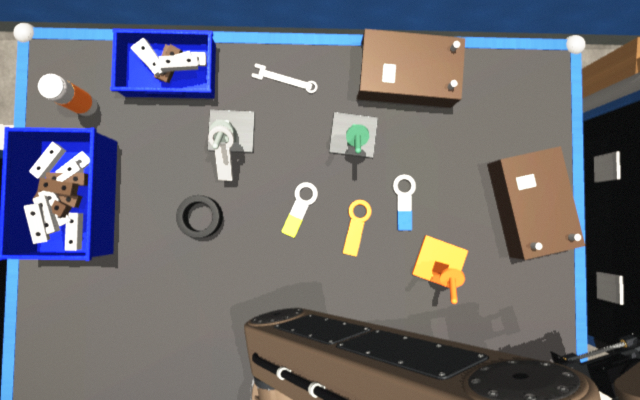

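The scene picture shows the yellow-ended link with its eye at about (328,238) and bar end at (362,222), and the green peg at about (268,215). In the top picture the eye is at (306,193), the yellow end at (290,233), and the green peg and collar at (357,135). The grey peg at (222,140) is already loaded. The orange link and orange peg are decoys.

```bash
python3 - <<'E'
from h import *
for n in("top","scene"):
    z=np.load(n+".npz"); im,d,K,W=[z[k] for k in("im","d","K","W")]
    P=pts(d,K,W); hsv=cv2.cvtColor(im,cv2.COLOR_RGB2HSV)
    def plane(uv,zp):
        r=W[:3,:3]@np.array([(uv[0]-K[0,2])/K[0,0],(uv[1]-K[1,2])/K[1,1],1]); return W[:3,3]+r*(zp-W[2,3])/r[2]
    roi=(slice(150,270),slice(255,330)) if n=="top" else (slice(205,260),slice(310,375))
    m=np.zeros(d.shape,bool); h=hsv
    Y=(h[...,0]>22)&(h[...,0]<35)&(h[...,1]>120)&(h[...,2]>120)
    S=(h[...,1]<60)&(h[...,2]>140)
    R=np.zeros_like(Y); R[roi]=1
    for nm,M in(("yel",Y&R),("steel",S&R)):
        c,_=cv2.findContours(M.astype(np.uint8),cv2.RETR_EXTERNAL,cv2.CHAIN_APPROX_NONE); c=max(c,key=cv2.contourArea)
        (cx,cy),wh,a=cv2.minAreaRect(c); print(n,nm,(cx,cy),wh,plane((cx,cy),12).round(1))
        if nm=="steel":
            M2=np.array([plane(p[0],12)[:2] for p in c]); 
        else: MY=np.array([plane(p[0],12)[:2] for p in c])
    A=np.vstack([M2,MY]).astype(np.float32); r=cv2.minAreaRect(A); print(" whole rect",r)
    cen=A.mean(0); print(" PCA box", cv2.boxPoints(r).round(1).tolist())
    G=(h[...,0]>65)&(h[...,0]<95)&(h[...,1]>90)&(h[...,2]>40); 
    q=P[G&(d>0)]; px=np.argwhere(G&(d>0)); k=(q[:,0]>500)&(q[:,0]<800)&(q[:,2]>20); q=q[k]
    print(n,"green",len(q),q.min(0).round(),q.max(0).round())
    for zz in range(100,200,8):
        s=q[(q[:,2]>=zz)&(q[:,2]<zz+8)]
        if len(s): print("  ",zz,len(s),s.mean(0).round(1),s.min(0).round(),s.max(0).round())
    c=im[95:175,315:400] if n=="top" else im[195:280,230:300]
    cv2.imwrite(f"pics/g_{n}.png",cv2.resize(c[...,::-1],None,fx=6,fy=6,interpolation=cv2.INTER_CUBIC))
E
```

```text
top yel (293.8319091796875, 230.93055725097656) (10.898468017578125, 21.93665885925293) [429.   21.1  12. ]
top steel (302.6000671386719, 199.30001831054688) (23.702320098876953, 37.565940856933594) [513.2  -0.9  12. ]
 whole rect ((489.9439697265625, 10.427017211914062), (63.141578674316406, 152.07583618164062), 64.22335052490234)
 PCA box [[407.70001220703125, 15.100000381469727], [544.7000122070312, -51.099998474121094], [572.0999755859375, 5.800000190734863], [435.20001220703125, 71.9000015258789]]
top green 405 [ 612. -157.   21.] [ 684. -106.  191.]
   108 9 [ 644.5 -123.1  114.5] [ 642. -143.  113.] [ 649. -116.  116.]
   116 52 [ 650.4 -126.9  121.1] [ 643. -154.  117.] [ 659. -107.  124.]
   124 67 [ 658.3 -132.3  128.4] [ 649. -157.  124.] [ 668. -107.  132.]
   132 99 [ 667.4 -130.7  136.1] [ 656. -156.  132.] [ 678. -106.  140.]
   140 82 [ 673.5 -132.4  143.6] [ 653. -153.  140.] [ 684. -110.  148.]
   148 24 [ 662.6 -130.8  150.5] [ 646. -147.  148.] [ 683. -119.  156.]
   156 12 [ 644.3 -127.7  160.1] [ 639. -134.  156.] [ 650. -122.  164.]
   164 13 [ 637.3 -128.5  16
[... 981 characters left out ...]
.1] [ 644. -155.  116.] [ 693. -110.  124.]
   124 57 [ 675.  -132.2  127. ] [ 654. -158.  124.] [ 691. -107.  132.]
   132 56 [ 669.1 -129.2  136.9] [ 654. -159.  132.] [ 685. -105.  140.]
   140 60 [ 676.3 -133.3  143.5] [ 651. -155.  140.] [ 688. -112.  148.]
   148 26 [ 659.1 -131.   151.3] [ 647. -139.  148.] [ 684. -121.  156.]
   156 15 [ 644.2 -131.1  160.2] [ 639. -138.  158.] [ 650. -125.  163.]
   164 17 [ 636.4 -129.1  168. ] [ 629. -137.  165.] [ 643. -124.  172.]
   172 16 [ 631.2 -128.   176.9] [ 623. -133.  173.] [ 639. -123.  180.]
   180 15 [ 625.7 -126.9  184.4] [ 618. -134.  180.] [ 636. -122.  187.]
   188 10 [ 620.4 -128.6  189.4] [ 617. -133.  188.] [ 627. -124.  192.]
```

View pics/g_top.png

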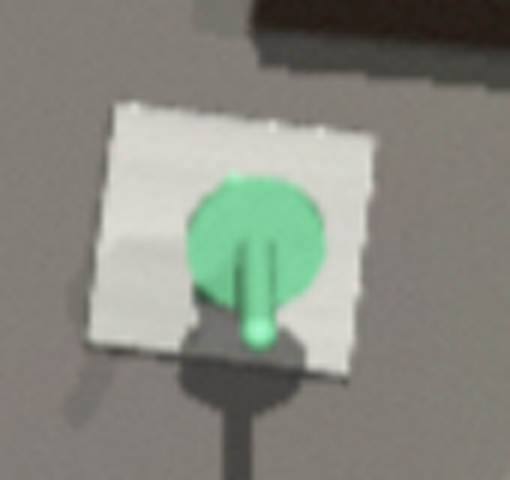

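View pics/g_scene.png

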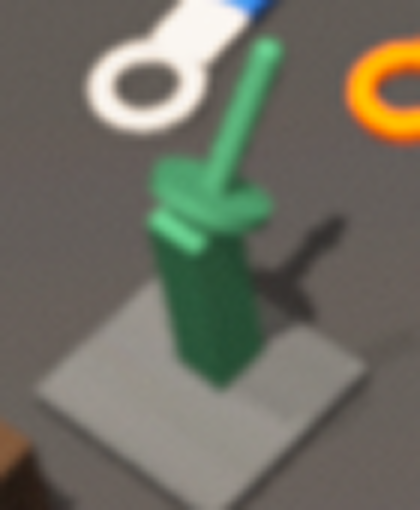

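The top crop shows the green collar centred at about (357,135) in the full picture, with the peg running straight down-image to its tip at (358,150). The scene crop shows the peg free and unloaded. From the depth, the root is at about (665,-132,130) and the yaw is about -6°. I'll move over the link next and refine its pose with the wrist camera.

>>> drive_tool:
  deltas: "0.217 0.247 0.1 -0.012;0.217 0.247 0.1 -0.012;0.217 0.247 0.1 -0.012;0.217 0.247 0.1 -0.012;0.217 0.247 0.1 -0.012;0.217 0.247 0.1 -0.012;0.217 0.247 0.1 -0.012;0.217 0.247 0.1 -0.012;0.217 0.247 0.1 -0.012;0.217 0.247 0.1 -0.012"
  gripper: 0

```text
t: 0.93
eef_pos: [400.5, -349.2, 332.0]
tcp_rot: [-3.141, 0.0, -0.082]
ft_force: [0.0, -0.3, -0.0]
opening: 1.001
grip_force: 0.0
```

>>> drive_tool:
  deltas: "0.055 0.372 -0.1 -0.012;0.055 0.372 -0.1 -0.012;0.055 0.372 -0.1 -0.012;0.055 0.372 -0.1 -0.012;0.055 0.372 -0.1 -0.012;0.055 0.372 -0.1 -0.012;0.055 0.372 -0.1 -0.012;0.055 0.372 -0.1 -0.012;0.055 0.372 -0.1 -0.012;0.055 0.372 -0.1 -0.012"

```text
t: 1.77
eef_pos: [454.6, 23.2, 231.2]
tcp_rot: [3.142, -0.0, -0.459]
ft_force: [0.7, -0.1, 0.0]
opening: 1.0
grip_force: 0.0
```

>>> drive_tool:
  deltas: "0 0 0 0;0 0 0 0;0 0 0 0"

```text
t: 2.02
eef_pos: [454.8, 21.1, 231.7]
tcp_rot: [3.141, 0.0, -0.456]
ft_force: [0.3, -0.4, 0.4]
opening: 1.001
grip_force: 0.0
```

```bash
python3 - <<'E'
from h import *
im,d,K,W=grab("wrist"); np.savez("w.npz",im=im,d=d,K=K,W=W); cv2.imwrite("pics/w.png",im[...,::-1]); print(W.round(2).tolist(),env.state())
E
```

```text
[[-0.44, -0.86, -0.25, 524.23], [-0.9, 0.42, 0.12, -12.0], [0.0, 0.27, -0.96, 385.77], [0.0, 0.0, 0.0, 1.0]] {'t': 2.0667, 'joints': array([-9.99631745e-02,  2.50085995e-01,  1.95585339e+00, -3.01801807e-04,
        9.35497599e-01,  1.92830780e+00]), 'qvel': array([-0.01820831, -0.0048182 ,  0.00052612,  0.00064319,  0.00075793,
        0.00521185]), 'tau': array([ 1.24772239e+00, -4.12481797e+01, -2.28503448e+01,  2.97270447e-02,
       -8.72558285e-02,  9.94106464e-03]), 'eef_pos': array([454.86513036,  20.54658706, 231.8411089 ]), 'tcp_rot': array([ 3.14141954e+00, -2.30823474e-04, -4.57295549e-01]), 'ft_force': array([ 0.53439694, -0.34541587, -1.08462284]), 'moment': array([ 0.0806852 ,  0.04214117, -0.08186663]), 'grip_force': 0.0, 'opening': 0.9984287163530212}
```

View pics/w.png

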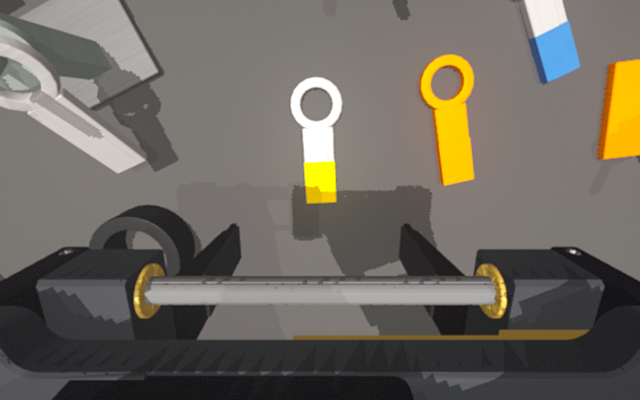

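The wrist view shows the yellow link with its eye hole at (316,103) and the paint from (319,162) to (322,203). Nothing is close to the jaws' landing area.

```bash
python3 - <<'E'
from h import *
z=np.load("w.npz"); im,d,K,W=[z[k] for k in("im","d","K","W")]
def plane(uv,zp):
    uv=np.atleast_2d(uv).astype(float); r=np.c_[(uv-K[:2,2])/K[[0,1],[0,1]],np.ones(len(uv))]@W[:3,:3].T
    return W[:3,3]+r*((zp-W[2,3])/r[:,2])[:,None]
h=cv2.cvtColor(im,cv2.COLOR_RGB2HSV)
R=np.zeros(d.shape,bool); R[60:215,270:360]=1
M=R&(h[...,2]>150); Y=M&(h[...,1]>120)
c,hi=cv2.findContours(M.astype(np.uint8),cv2.RETR_CCOMP,cv2.CHAIN_APPROX_NONE)
L=sorted(c,key=cv2.contourArea)[::-1][:2]
for k in L: print(cv2.contourArea(k), cv2.boundingRect(k))
# hole: bright wall (0..12) may show; outer ring of eye at z=12
o=plane(L[0][:,0],12)[:,:2]; print("rect",cv2.minAreaRect(o.astype(np.float32)))
print("hole",cv2.minEnclosingCircle(plane(L[1][:,0],12)[:,:2].astype(np.float32)))
e=plane([[316,103]],12)[0,:2]; g=plane(np.argwhere(Y)[:,::-1],12)[:,:2]
print(len(g),"yel",g.mean(0),cv2.minAreaRect(g.astype(np.float32)))
P=pts(d,K,W); print("z yel",np.median(P[Y][:,2]),P[Y].mean(0))
E
```

```text
4451.5 (290, 76, 53, 128)
854.0 (300, 87, 33, 34)
rect ((489.7465515136719, 10.279670715332031), (60.22718811035156, 150.70175170898438), 62.4646110534668)
hole ((529.890380859375, -10.44719409942627), 19.202104568481445)
1268 yel [443.90472893  26.12161192] ((443.8107604980469, 26.188251495361328), (38.31881332397461, 52.86566162109375), 66.98912048339844)
z yel 13.274300902459743 [444.26774341  25.92759703  13.55955446]
```

>>> drive_tool:
  deltas: "0.016 0 -0.36 0.0086;0.016 0 -0.36 0.0086;0 0 -0.36 0;0 0 -0.36 0;0 0 -0.36 0;0 0 -0.2 0;0 0 -0.08 0;0 0 0 0;0 0 0 0"

```text
t: 2.82
eef_pos: [458.4, 20.5, 24.3]
tcp_rot: [-3.142, -0.0, -0.404]
ft_force: [0.7, -0.2, 0.3]
opening: 1.005
grip_force: 0.0
```

>>> drive_tool:
  deltas: "0 0 -0.04 0;0 0 0 0"

```text
t: 2.98
eef_pos: [458.6, 21.1, 20.6]
tcp_rot: [-3.141, -0.002, -0.403]
ft_force: [-1.7, -1.1, -0.4]
opening: 1.001
grip_force: 0.0
```

>>> drive_tool:
  deltas: "0 0 0 0;0 0 0 0;0 0 0 0;0 0 0 0;0 0 0 0;0 0 0 0;0 0 0 0;0 0 0 0;0 0 0 0;0 0 0 0"
  gripper: 1

```text
t: 3.82
eef_pos: [457.9, 21.3, 19.6]
tcp_rot: [3.141, 0.0, -0.403]
ft_force: [-0.4, -0.4, 0.0]
opening: 0.374
grip_force: 30.0
```

>>> drive_tool:
  deltas: "0 0 0.15 0;0 0 0.3 0;0 0 0.3 0;0 0 0.35 0;0 0 0.35 0;0 0 0.35 0;0 0 0.3 0;0 0 0.2 0;0 0 0 0"

```text
t: 4.57
eef_pos: [458.9, 21.3, 253.0]
tcp_rot: [-3.14, -0.006, -0.403]
ft_force: [0.2, -0.0, -3.2]
opening: 0.378
grip_force: 30.0
```

>>> drive_tool:
  deltas: "0.07 -0.22 0 0.016;0.07 -0.23 0 0.016;0.07 -0.23 0 0.016;0.07 -0.23 0 0.016;0.07 -0.23 0 0.016;0.06 -0.22 0 0.0165;0 0 0 0;0 0 0 0;0 0 0 0"

```text
t: 5.32
eef_pos: [498.3, -114.2, 248.3]
tcp_rot: [-3.141, 0.003, -0.101]
ft_force: [0.7, -0.8, -3.7]
opening: 0.376
grip_force: 30.0
```

```bash
python3 - <<'E'
from h import *
print(env.state()["eef_pos"],env.state()["tcp_rot"])
for n in("wrist","scene","top"):
    im,d,K,W=grab(n); np.savez(n+"2.npz",im=im,d=d,K=K,W=W)
    c=im if n=="wrist" else im[100:300,180:480]
    cv2.imwrite(f"pics/{n}2.png",cv2.resize(c,None,fx=1 if n=="wrist" else 2,fy=1 if n=="wrist" else 2)[...,::-1])
E
```

```text
[ 498.29611274 -114.23180722  248.26311904] [-3.14088528e+00  2.58067915e-03 -1.01139493e-01]
```

View pics/wrist2.png

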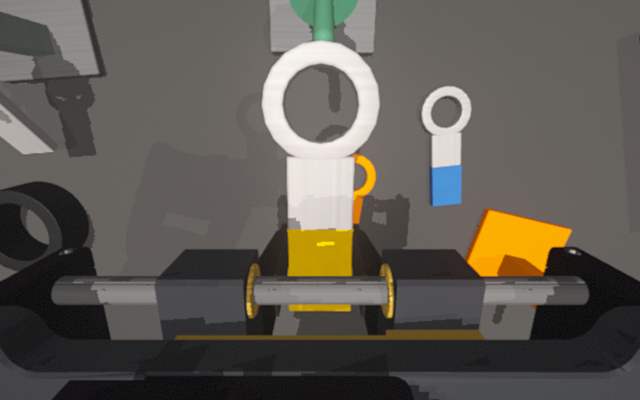

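View pics/scene2.png

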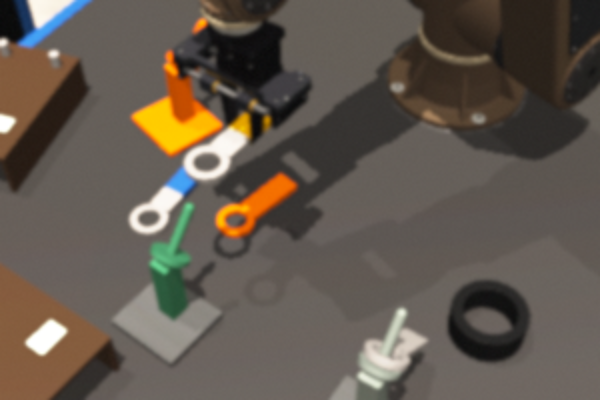

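The wrist picture shows the link held straight, with its eye at (321,100) and the peg directly ahead at (323,30). In the scene crop the eye (207,161) sits above and robot-side of the peg tip (187,208). I'll measure the link's tilt and the peg axis from depth.

```bash
python3 - <<'E'
from h import *
for n in("wrist","top","scene"):
    z=np.load(n+"2.npz"); im,d,K,W=[z[k] for k in("im","d","K","W")]
    P=pts(d,K,W); h=cv2.cvtColor(im,cv2.COLOR_RGB2HSV)
    M=(d>0)&(h[...,1]<70)&(P[...,2]>205)&(P[...,2]<270)&(P[...,0]>510)&(P[...,0]<640)&(abs(P[...,1]+120)<50)
    q=P[M]
    if len(q)>30:
        q=q[abs(q[:,2]-np.median(q[:,2]))<10]
        a=np.linalg.lstsq(np.c_[q[:,:2]-q[:,:2].mean(0),np.ones(len(q))],q[:,2],rcond=None)[0]
        e=q[q[:,0]>q[:,0].max()-50]
        print(n,len(q),"slope,z",a.round(3),q[:,:2].mean(0).round(1),"xmin/max",np.percentile(q[:,0],[.5,99.5]).round(1),"eye y",np.percentile(e[:,1],[.5,99.5]).round(1))
    G=(d>0)&(h[...,0]>65)&(h[...,0]<95)&(h[...,1]>90)&(P[...,2]>100)&(P[...,0]>560)&(P[...,0]<720)
    q=P[G]; print(n,"green",len(q))
    if n=="scene" or n=="top":
        s=q[(q[:,2]>156)]; print(" pegpts",len(s),s.mean(0).round(1),np.linalg.svd(s-s.mean(0))[2][0].round(3), s[s[:,2].argmax()].round(1))
# collar plane center & peg axis offsets, in first pictures too
for n in("top","scene"):
    z=np.load(n+".npz"); im,d,K,W=[z[k] for k in("im","d","K","W")]
    P=pts(d,K,W); h=cv2.cvtColor(im,cv2.COLOR_RGB2HSV)
    G=(d>0)&(h[...,0]>65)&(h[...,0]<95)&(h[...,1]>90)&(P[...,2]>105)&(P[...,0]>560)&(P[...,0]<720)
    q=P[G]; yw=-.1; px=np.array([np.sin(np.radians(50))*np.cos(yw),np.sin(np.radians(50))*np.sin(yw),np.cos(np.radians(50))])
    pz=np.array([-np.cos(np.radians(50))*np.cos(yw),-np.cos(np.radians(50))*np.sin(yw),np.sin(np.radians(50))]); py=np.cross(pz,px)
    r=(q-[665.5,-132,130])@np.c_[px,py,pz]
    f=r[abs(r[:,2])<4]; p=r[(r[:,2]>15)&(r[:,2]<70)]
    print(n,"face",len(f),f.min(0).round(1),f.max(0).round(1),f[:,2].mean().round(1),"peg",len(p))
    for lo in (15,33,51): s=p[(p[:,2]>=lo)&(p[:,2]<lo+18)]; print("  ",lo,s.mean(0).round(1),np.percentile(s,[3,97],0).round(1).tolist())
    print("  tip",r[:,2].max())
E
```

```text
wrist 11769 slope,z [-2.1000e-02  4.0000e-03  2.4056e+02] [ 559.2 -119.8] xmin/max [510.8 604.9] eye y [-150.5  -93.2]
wrist green 1496
top 36 slope,z [ 2.22000e-01 -4.30000e-02  2.40923e+02] [ 600.7 -129.9] xmin/max [594.  606.8] eye y [-143.4 -118.3]
top green 386
 pegpts 54 [ 633.7 -127.2  172.5] [-0.641  0.087  0.763] [ 622.5 -126.3  190.8]
scene 424 slope,z [-3.20000e-02 -2.90000e-02  2.39794e+02] [ 561.2 -118. ] xmin/max [512.5 607.7] eye y [-150.6  -92.9]
scene green 368
 pegpts 73 [ 632.2 -128.9  174.2] [ 0.671 -0.052 -0.74 ] [ 625.5 -127.3  191.1]
top face 193 [-29.6 -25.5  -2.6] [25.  24.9  4. ] 2.4 peg 66
   15 [ 2.7  1.2 25.1] [[-0.9, -5.6, 16.9], [5.4, 6.6, 32.1]]
   33 [ 2.7  1.1 43.3] [[0.4, -4.6, 35.7], [4.8, 6.9, 50.6]]
   51 [ 2.7  2.7 60.7] [[-0.4, -4.2, 53.6], [5.4, 7.1, 68.5]]
  tip 79.90127046906213
scene face 113 [-28.2 -26.7  -3.9] [26.2 27.9  4. ] 1.6 peg 82
   15 [ 3.8 -0.2 24.1] [[0.0, -6.9, 15.5], [6.3, 4.5, 31.4]]
   33 [ 2.9 -0.4 41.8] [[0.4, -7.4, 33.6], [6.4, 5.1, 50.1]]
   51 [ 3.6  0.2 59.6] [[-1.4, -6.2, 52.1], [7.7, 5.6, 67.6]]
  tip 78.40586576543566
```

>>> drive_tool:
  deltas: "0.063 -0.007 -0.076 0;0.063 -0.007 -0.076 0;0.063 -0.007 -0.076 0;0.063 -0.007 -0.076 0;0.063 -0.007 -0.076 0;0 0 0 0;0 0 0 0"

```text
t: 6.05
eef_pos: [530.6, -118.1, 210.8]
tcp_rot: [-3.141, 0.002, -0.1]
ft_force: [0.3, 0.1, -3.6]
opening: 0.379
grip_force: 30.0
```

>>> drive_tool:
  deltas: "0.032 -0.003 -0.038 0;0.032 -0.003 -0.038 0;0.032 -0.003 -0.038 0;0.032 -0.003 -0.038 0;0 0 0 0;0 0 0 0"

```text
t: 6.55
eef_pos: [543.3, -119.4, 196.2]
tcp_rot: [-3.142, 0.001, -0.1]
ft_force: [1.1, 0.6, -3.6]
opening: 0.378
grip_force: 30.0
```

>>> drive_tool:
  deltas: "0.034 -0.003 -0.04 0;0.034 -0.003 -0.04 0;0.034 -0.003 -0.04 0;0.034 -0.003 -0.04 0;0.034 -0.003 -0.04 0;0.034 -0.003 -0.04 0;0 0 0 0;0 0 0 0"

```text
t: 7.22
eef_pos: [563.7, -121.1, 172.1]
tcp_rot: [-3.142, 0.001, -0.1]
ft_force: [0.8, -0.4, -3.8]
opening: 0.376
grip_force: 30.0
```

```bash
python3 - <<'E'
from h import *
s=env.state();print(s["eef_pos"],s["ft_force"],s["moment"])
a,*_=grab("wrist"); b,*_=grab("scene")
o=np.hstack([cv2.resize(a[0:200,200:440],(480,400)),cv2.resize(b[180:280,220:300],(320,400))])
cv2.imwrite("pics/c3.png",o[...,::-1])
E
```

```text
[ 563.71381491 -121.1469024   172.07106822] [ 0.84633067 -0.37964971 -3.76077783] [-0.02228816  0.13592782 -0.02850844]
```

View pics/c3.png

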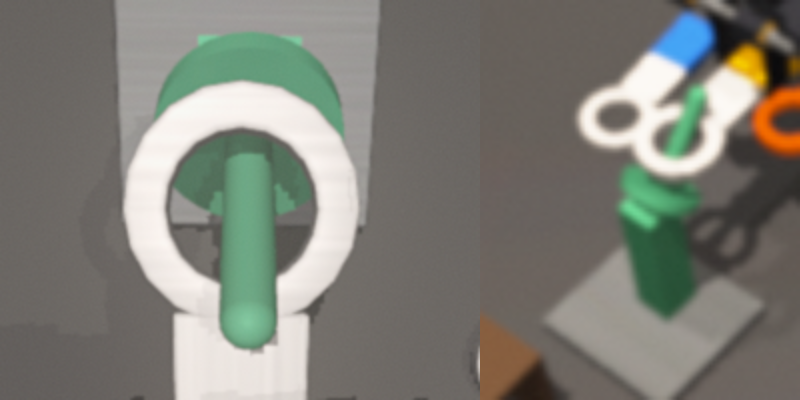

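The crop shows the green peg through the eye, centred at (245,190), with the ring just above the collar and no contact force. Release.

>>> drive_tool:
  deltas: "0 0 0 0;0 0 0 0;0 0 0 0;0 0 0 0;0 0 0 0;0 0 0 0;0 0 0 0;0 0 0 0;0 0 0 0;0 0 0 0"
  gripper: 0

```text
t: 8.15
eef_pos: [563.7, -121.2, 172.4]
tcp_rot: [3.141, 0.0, -0.1]
ft_force: [-0.2, 0.3, -0.0]
opening: 0.983
grip_force: 0.0
```

>>> drive_tool:
  deltas: "-0.15 0 0.1 0;-0.25 0 0.2 0;-0.25 0 0.25 0;-0.25 0 0.25 0;-0.2 0 0.2 0;0 0 0 0;0 0 0 0;0 0 0 0"

```text
t: 8.82
eef_pos: [454.1, -121.3, 272.0]
tcp_rot: [3.141, -0.0, -0.1]
ft_force: [0.2, -0.8, -0.8]
opening: 1.001
grip_force: 0.0
```

```bash
python3 - <<'E'
from h import *
s=env.state();print(s["t"],s["eef_pos"],s["ft_force"])
a,*_=grab("wrist"); b,d,K,W=grab("scene"); t,*_=grab("top")
o=np.hstack([cv2.resize(a[0:200,200:440],(360,300)),cv2.resize(b[180:280,220:300],(240,300)),cv2.resize(t[95:175,325:378],(200,300))])
cv2.imwrite("pics/c4.png",o[...,::-1])
E
```

```text
8.8167 [ 454.09334075 -121.27087041  272.02731679] [ 0.20765143 -0.84646638 -0.780278  ]
```

View pics/c4.png

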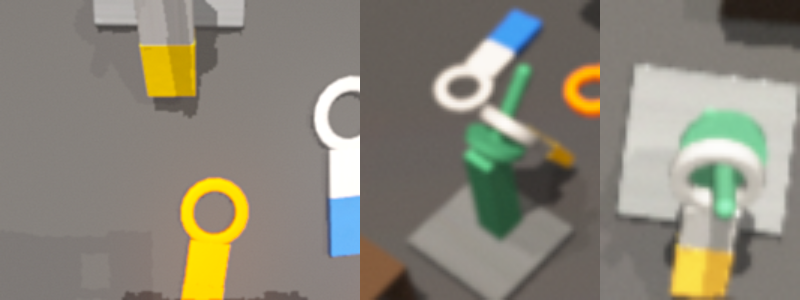

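The link hangs on the peg with its bar sloping down towards the robot. I'll check from depth that it's seated on the collar, where its top face should be about 12 mm above the collar face.

```bash
python3 - <<'E'
from h import *
c,s=np.cos(np.radians(50)),np.sin(np.radians(50)); yw=-.1
px=np.array([s*np.cos(yw),s*np.sin(yw),c]); pz=np.array([-c*np.cos(yw),-c*np.sin(yw),s]); py=np.cross(pz,px)
for n in("top","scene"):
    im,d,K,W=grab(n); P=pts(d,K,W); h=cv2.cvtColor(im,cv2.COLOR_RGB2HSV)
    r=(P-[662.7,-131.4,130.2])@np.c_[px,py,pz]
    M=(d>0)&(P[...,2]>60)&(abs(r[...,1])<35)&(r[...,0]>-130)&(r[...,0]<40)&(abs(r[...,2])<60)&~((h[...,0]>60)&(h[...,0]<100)&(h[...,1]>60))
    q=r[M]; print(n,len(q),q.min(0).round(),q.max(0).round())
    for lo in range(-130,40,15):
        k=q[(q[:,0]>=lo)&(q[:,0]<lo+15)]
        if len(k): print("  ",lo,len(k),np.percentile(k[:,2],[5,50,95]).round(1),k[:,1].min().round(),k[:,1].max().round())
print(env.state()["t"])
E
```

```text
top 554 [-98. -26. -20.] [28. 33. 31.]
   -100 40 [-11.3  -8.7  -5.5] -18.0 17.0
   -85 63 [-7.2 -4.2 -0.9] -18.0 18.0
   -70 61 [-1.3  1.3  4.7] -16.0 19.0
   -55 60 [3.7 7.1 9.7] -16.0 19.0
   -40 54 [ 7.3 10.8 15.1] -21.0 26.0
   -25 73 [ 1.6 16.  20.2] -25.0 33.0
   -10 65 [ 1.1 22.4 26.5] -26.0 33.0
   5 129 [-3.4 25.8 30.4] -24.0 28.0
   20 9 [-6.5 -5.  -3.2] -10.0 12.0
scene 178 [-95. -24. -50.] [22. 31. 58.]
   -100 4 [-15.5 -10.9  -9.6] 6.0 16.0
   -85 16 [-16.8 -10.7  -3.3] -16.0 17.0
   -70 11 [-8.3 -3.7  2.6] -14.0 18.0
   -55 12 [-25.6  -0.6   4.2] 12.0 18.0
   -40 4 [11.  11.6 12.9] -8.0 17.0
   -25 17 [-4.7  2.1 15.8] -24.0 30.0
   -10 33 [ 3.5 18.  45.7] -21.0 31.0
   5 78 [15.  23.4 29.3] -22.0 28.0
   20 3 [20.  22.2 23.3] -1.0 6.0
9.0667
```

>>> drive_tool:
  deltas: "-0.2 0 0.1 0;-0.2 0 0.1 0;0 0 0 0;0 0 0 0;0 0 0 0;0 0 0 0;0 0 0 0;0 0 0 0;0 0 0 0;0 0 0 0"

```text
t: 9.9
eef_pos: [413.9, -121.2, 292.3]
tcp_rot: [-3.142, 0.0, -0.1]
ft_force: [0.3, -0.2, 0.0]
opening: 1.0
grip_force: 0.0
```

```bash
python3 - <<'E'
from h import *
c,s=np.cos(np.radians(50)),np.sin(np.radians(50)); yw=-.1
px=np.array([s*np.cos(yw),s*np.sin(yw),c]); pz=np.array([-c*np.cos(yw),-c*np.sin(yw),s]); py=np.cross(pz,px)
im,d,K,W=grab("top"); P=pts(d,K,W); h=cv2.cvtColor(im,cv2.COLOR_RGB2HSV)
r=(P-[662.7,-131.4,130.2])@np.c_[px,py,pz]
M=(d>0)&(P[...,2]>60)&(abs(r[...,1])<35)&(r[...,0]>-130)&(r[...,0]<40)&(abs(r[...,2])<60)&~((h[...,0]>60)&(h[...,0]<100)&(h[...,1]>60))
q=r[M]
for lo in range(-100,20,15):
    k=q[(q[:,0]>=lo)&(q[:,0]<lo+15)]; print(lo,len(k),np.median(k[:,2]).round(1),k[:,1].min().round(),k[:,1].max().round())
k=q[(q[:,0]<-30)]; print("fit top face z=a x+b",np.polyfit(k[:,0],k[:,2],1))
E
```

```text
-100 38 -9.3 -17.0 17.0
-85 61 -4.4 -18.0 19.0
-70 64 1.3 -17.0 19.0
-55 57 6.7 -16.0 19.0
-40 59 12.0 -21.0 26.0
-25 71 15.5 -25.0 33.0
-10 66 23.3 -26.0 32.0
5 125 25.8 -19.0 28.0
fit top face z=a x+b [ 0.36830077 24.20192984]
```

The link hasn't moved in over a second. It rests on the collar's lower rim, with the gap there within about 1 mm of measurement error, and the arm is clear. Handing in.

```bash
python3 -c "
from cell import env
print(env.job_done())"
```

```text
the job is handed in; nothing more can be done
None
```

The yellow link hangs by its eye on the green peg, resting on the collar's lower rim but tilted about 20° rather than flat on its face; it is released and still, the blue link was left alone, and the job is handed in (about 10 s; no verdict was returned).

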